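Reset and restart the dust extractor at its starter console

TASK

The dust extractor has tripped out. At the grey starter console on the bench, push the blue overload reset button fully home inside its black shroud, then reach through the opening of the red stop paddle and press the sunken green start button well down for a moment with a fingertip, without pushing the paddle in. Leave the things lying round the console where they are, and finish with the hand clear.

Things in the scene. Friction and masses are not known exactly. Their poses are not given: they have to be found in the camera images.
- console: grey steel starter console, fixed to the bench, 240 deep (x) by 300 mm wide (y). Origin: centre of its underside; x to its back, y to its left, z up. Its face slopes 15 degrees, from 55 mm high in front (-x) to 107 mm at the back. Blue reset on its right half (-y), red paddle with green start on its left (+y). Two pilot lamps, 17 mm tall, stand 70 mm up the slope from the reset.
- reset_mouth (a point): centre of the open mouth of the black round shroud of the reset: bore 48 mm, outside 60 mm, rim 24 mm off the face. Axes: z straight out of the well (along the face's normal), x up the slope, y to the console's left. It does not move on the console.
- reset_top (a point): centre of the flat top of the blue reset button (20 mm across, a white band below the blue cap). Same axes. Tripped, it stands about 10 to 12 mm below the shroud's rim; home, 18 mm below it. Round it the floor of the well is 21 mm below the rim.
- reset_button (a joint): how far the blue reset button is pushed in, in m: 0 to about 0.002 as tripped, 0.008 fully home. It moves against about 3 N of friction and stays where it is left.
- start_mouth (a point): centre of the opening in the red stop paddle, level with the paddle's top, 26 mm off the console's face: round hole of 48 mm bore lined by a collar 13 mm deep that moves with the paddle. Axes: z straight out of the well (the face's normal), x up the slope, y to the console's left. It is fixed on the console.
- start_top (a point): centre of the flat top of the green start button (26 mm across), 16 mm below start_mouth when released. Same axes. Round it the floor of the well is 23 mm below start_mouth.
- start_button (a joint): how far the green start button is pressed, in m: 0 released, 0.006 fully down. Springs back; about 1 N starts it and 3.5 N holds it fully down.
- stop_paddle (a joint): angle of the red stop paddle in rad: 0 at rest, 0.12 fully in. A plate 130 mm (along the slope) by 96 mm, hinged at its upper edge 45 mm up the slope from start_mouth; it springs back; some 4 N beside its hole or 2 N at its lower end pushes it in. A palm pad, 7 mm higher than the plate, begins 35 mm down the slope from start_mouth.
- screw_jar: loose glass jar with a steel lid, 68 mm across, 95 mm tall, standing beside the console's left end. Origin: centre of its underside.
- tape_measure: loose yellow and black tape measure, 66 by 42 by 60 mm, standing beside the console's right end. Origin: centre of its underside.
- wrench: loose steel wrench 190 mm long, lying flat in front of the console. Origin: its middle, on the bench; x along its length.

How it is judged:
By the outcome, as a careful person would: the job done as asked, in the order asked, and still so for the second after the job is handed in, with the robot touching nothing.
It also fails if it takes over 43 s, if anything falls off the work surface, if the arm or the gripper's body presses on something with over 40 N, if the wrist force passes 120 N, or if a joint passes its speed limit or range.

ROBOT

A 6-joint arm with a two-finger parallel gripper is mounted at the origin on the work surface. World frame = base frame: x ahead of the robot, y to its left, z up, the work surface at z = 0. Lengths are in m, angles in degrees, forces in N, time in s.
With the tool pointing down it reaches from about 0.25 to 0.725 m from the base axis. Payload 9.7 kg.
Tool frame: the origin (TCP) lies midway between the tips of the shut fingers; the grasp point (between the pads) lies 19 mm behind it; z points along the fingers, y is the line along which they close (so a half turn about z gives the same grasp; the last joint's range is limited). The gripper opens to 85 mm and grips with 20 to 120 N. Pads are 22 mm wide; open, the fingers measure 114 mm over their backs; the gripper's body (76 mm by 85 mm) begins 54 mm behind the grasp point. The pads swing forward as they close: fully open they stand 13 mm farther back than shut.
Start: joints at [-65.203, 4.979, 10.078, 95.1, 0, 90], TCP at [0.231, -0.499, 0.231] pointing down, gripper open.
Joint ranges: [-179.16, 179.16], [-48.56, 103.87], [-65.8, 70.77], [-126.05, 130.52], [-82.76, 87.17], [-180, 180]. Speed limits (degrees/s): [127.2, 127.2, 147.25, 180, 180, 180].

INTERFACE

Orientations are given as [roll, pitch, yaw] about the fixed x, y, z axes, in that order (R = Rz(yaw) Ry(pitch) Rx(roll)).
In Python, from workcell import bot gives the robot as it stands. The module is installed in compiled form; this text tells all that it offers.
- The arm moves only by the tool send_rows, never from a script. Its argument "moves" is one flat list of numbers, 7 for each row, row after row: the shift along the world's x, y, z normalised to -1 to 1, where 1 is 0.025 m, then the turn, a rotation vector about the world's x, y, z normalised to -1 to 1, where 1 is 0.15 rad, then the closure, from -1 (fully open) to 1 (shut), so that 0 is half open. A call has 1 to 8 rows; each row shifts and turns the commanded pose from where the row before left it; what a row does not reach is not made up. A row lasts 1/8 s, in which the tool goes at most 62.5 mm and 10.7 degrees, less where a joint would pass 70% of its speed; a pose out of reach is approached as far as the arm can. A call with a number of a shift or a turn outside -1 to 1 is refused whole. A call with a gripper value outside its range is refused whole. The fingers move at their own pace and stop on an object; "squeeze" is the grip in N (left out, the last holds). Time passes only in rows, so rows that do not move let the fingers close. It gives the time, the measured TCP pose, the force, the opening and the grip force at its end, in the units of the state.
- bot.get_obs(): the state, without advancing time (a new reading comes with each control period).
- bot.camera(name): name is "side" or "top" or "wrist"; returns a dict with "color" (384x512x3 uint8, red, green, blue), "camera_matrix" (3x3 intrinsics, pixels), "D" ([k1, k2, p1, p2, k3] as OpenCV has them; the pictures are not rectified), "R" (3x3) and "t" (3): a world point X has camera coordinates R X + t. Camera axes: x right, y down, z forward; pixel columns grow to the right and rows downward; lengths in m; the calibration is good to about 2 mm. A picture is of the moment at which its call begins. There is no depth.
- bot.job_done(): hands the job in; it is judged then, once.
Trained networks look in the newest picture that a camera, given by its name, has taken for a name from the list of things; names that differ only in an ending like _2 or _b are one class to them, and where a whole thing is asked for, a point or a joint stands for the part that bears it (a point fixed in the world has none). Each returns a list of dicts, best first, with "p" (0 to 1); they miss things now and then, are a little off and sometimes report something else, mostly with a low value. They report only what shows in the picture. A call takes as long as a camera call.
- bot.boxes_of(camera, query): "extent" ([left, top, right, bottom] in pixels, round what is visible of it).
- bot.trace(camera, query): "region" (384x512 bool, what is visible of it) and "extent" ([left, top, right, bottom] in pixels, round what is visible of it).
- bot.landmark_of(camera, query): "pixel" ([column, row] in pixels: a listed point, or the origin of a listed thing).
The state is a dict: "time": time; "q": joint angles; "qd": joint speeds; "joint_efforts": joint torques, N m; "ee_pos": TCP position; "tcp_rot": TCP orientation; "wrist_force": force on the tool from outside, world axes, zero at the start; "torque": the same for the moment, N m; "opening": finger opening in m; "grasp_force": force on a finger pad.
Only numpy, scipy, OpenCV 4.12 (cv2) and the standard library are available. Lean on these libraries where they do the work, as an engineer would, in place of code of your own. Each camera call takes 0.05 s, during which the arm holds its last target. There are 200 camera calls.

## Working session

There is one attempt and no reset: what is moved stays moved. The work goes in short steps, Python scripts to look and compute and a tool call to move; the robot and the scene stay as the last step left them, time stands still between calls to the robot, and variables do not carry over. Pictures are saved under pics/ and viewed, at most 10 in all, crops included, and the job is handed in when it is done.

Besides the shell and the picture viewer there is one more tool, called after "Emit:" as name(argument=value, ...), one argument or row to a line, values as JSON. send_rows: Moves the arm, as the interface text tells. Its arguments: {"type":"object","properties":{"moves":{"type":"array"},"squeeze":{"type":"number"}},"required":["moves"]}

```bash
mkdir -p pics; cat > h.py <<'E'
import numpy as np, cv2
from workcell import bot
Q=["reset_mouth","reset_top","start_mouth","start_top","console","screw_jar","tape_measure","wrench"]
def shot(n,f=None):
    c=bot.camera(n)
    if f: cv2.imwrite(f,c["color"][:,:,::-1])
    return c
def ray(c,px):
    u=cv2.undistortPoints(np.array([[px]],float),np.array(c["camera_matrix"]),np.array(c["D"]))[0,0]
    R=np.array(c["R"]);t=np.array(c["t"]);d=R.T@np.array([u[0],u[1],1.]);return -R.T@t,d/np.linalg.norm(d)
def tri(rays):
    A=sum(np.eye(3)-np.outer(d,d) for o,d in rays);b=sum((np.eye(3)-np.outer(d,d))@o for o,d in rays)
    X=np.linalg.solve(A,b);return X,[float(np.linalg.norm(np.cross(X-o,d))) for o,d in rays]
def proj(c,X):
    return cv2.projectPoints(np.array(X,float).reshape(-1,3),cv2.Rodrigues(np.array(c["R"]))[0],np.array(c["t"],float),np.array(c["camera_matrix"]),np.array(c["D"]))[0][:,0]
E
python3 - <<'E'
from h import *
np.set_printoptions(precision=4,suppress=True)
C={n:shot(n,f"pics/{n}0.png") for n in("side","top")}
P={}
for q in Q:
    for n in C:
        r=bot.landmark_of(n,q)[:2]
        print(q,n,[(np.round(a["pixel"],1),round(a["p"],2)) for a in r])
        if r: P.setdefault(q,[]).append(ray(C[n],r[0]["pixel"]))
    if len(P.get(q,[]))==2: print("  ",*tri(P[q]))
for n in C: print(n,C[n]["R"],C[n]["t"],C[n]["camera_matrix"])
s=[cv2.imread(f"pics/{n}0.png") for n in C]
cv2.imwrite("pics/both.png",cv2.resize(np.vstack(s),None,fx=.78,fy=.78))
print(bot.get_obs())
E
```

```text
reset_mouth side [(array([263.7, 197. ]), 0.78), (array([333.6, 289.7]), 0.73)]
reset_mouth top [(array([272.4, 181.2]), 0.61)]
   [0.5507 0.0168 0.1096] [0.0016381208909707066, 0.0016381208909706766]
reset_top side [(array([263.3, 197.7]), 0.69), (array([267.9, 200.7]), 0.61)]
reset_top top [(array([272.7, 180.2]), 0.37)]
   [0.5514 0.0164 0.1085] [0.0033898228112754837, 0.003389822811275657]
start_mouth side [(array([261.4, 168.7]), 0.86)]
start_mouth top [(array([213.5, 170.6]), 0.82), (array([242.4, 174.2]), 0.62)]
   [0.5778 0.1491 0.1145] [0.0014947399752311913, 0.00149473997523142]
start_top side []
start_top top [(array([210.9, 168.9]), 0.46)]
console side [(array([274.3, 224. ]), 0.93)]
console top [(array([242.9, 173.1]), 0.92)]
   [ 0.5974  0.0904 -0.0124] [0.0019203235366735945, 0.001920323536673664]
screw_jar side []
screw_jar top [(array([155.1, 186.5]), 0.62)]
tape_measure side [(array([336.5, 291.2]), 0.59), (array([268.3, 199.6]), 0.34)]
tape_measure top [(array([346.2, 158.7]), 0.94)]
   [ 0.6358 -0.1744 -0.0043] [0.0011995070997044422, 0.0011995070997044357]
wrench
[... 373 characters left out ...]
    1.    ]]
top [[-0.0006 -0.9999 -0.0156]
 [-0.9856  0.0032 -0.1689]
 [ 0.1689  0.0153 -0.9855]] [0.0452 0.5271 0.9729] [[426.5322   0.     260.5953]
 [  0.     426.5322 197.0827]
 [  0.       0.       1.    ]]
{'time': 0.9, 'q': array([-65.2033,   4.977 ,  10.0788,  95.0984,   0.0015,  90.0016]), 'qd': array([ 0.063 ,  0.0053, -0.0265,  0.0873,  0.0491, -0.0557]), 'joint_efforts': array([ -0.0017, -52.0098,  46.4857,   0.0014,  -0.    ,   0.    ]), 'ee_pos': array([ 0.2307, -0.4993,  0.2313]), 'tcp_rot': array([179.9967,  -0.0015,  24.7951]), 'wrist_force': array([ 0.0588,  0.0611, -0.6464]), 'torque': array([ 0.0058,  0.0099, -0.0667]), 'grasp_force': 0.0, 'opening': 0.08552625304480506}
```

View pics/both.png

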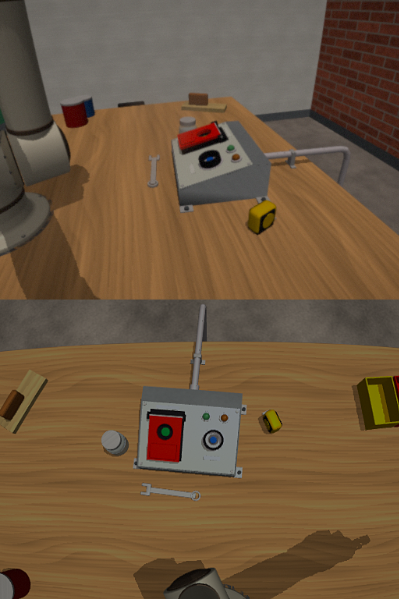

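Side view: console with reset shroud at about (208,159) and the paddle to its left. Top view: shroud at (213,440), green start in the red paddle at (165,432), jar at left, tape at right, wrench in front. The networks agree with this. The reset_top pick is doubtful, so I'll move to a hover and look again from close by.

Emit:
send_rows(
  moves=[0.42,0.93,0.13,0,0,0.475,1,0.42,0.93,0.13,0,0,0.475,1,0.42,0.93,0.13,0,0,0.475,1,0.42,0.93,0.13,0,0,0.475,1,0.42,0.93,0.13,0,0,0.475,1,0.42,0.93,0.13,0,0,0.475,1,0.42,0.93,0.13,0,0,0.475,1,0.42,0.93,0.13,0,0,0.475,1],
)

```text
time: 1.9
ee_pos: [0.3149, -0.3125, 0.2575]
tcp_rot: [180.0, 0.0, 57.6]
wrist_force: [0.1, -0.4, 0.2]
opening: -0.0002
grasp_force: 0.0
```

Emit:
send_rows(
  moves=[0.42,0.93,0.13,0,0,0.475,1,0.42,0.93,0.13,0,0,0.475,1,0.42,0.93,0.13,0,0,0.475,1,0.42,0.93,0.13,0,0,0.475,1,0.42,0.93,0.13,0,0,0.475,1,0.42,0.93,0.13,0,0,0.475,1,0.42,0.93,0.13,0,0,0.475,1,0.42,0.93,0.13,0,0,0.475,1],
)

```text
time: 2.9
ee_pos: [0.399, -0.1265, 0.2835]
tcp_rot: [180.0, 0.0, 90.2]
wrist_force: [-0.0, 0.1, 0.2]
opening: 0.0003
grasp_force: 0.0
```

Emit:
send_rows(
  moves=[0.42,0.93,0.13,0,-0.218,0,1,0.42,0.93,0.13,0,-0.218,0,1,0.42,0.93,0.13,0,-0.218,0,1,0.42,0.93,0.13,0,-0.218,0,1,0.42,0.93,0.13,0,-0.218,0,1,0.42,0.93,0.13,0,-0.218,0,1,0.42,0.93,0.13,0,-0.218,0,1,0.42,0.93,0.13,0,-0.218,0,1],
)

```text
time: 3.9
ee_pos: [0.4829, 0.0595, 0.3096]
tcp_rot: [164.9, 0.0, 90.1]
wrist_force: [0.6, -0.2, 0.3]
opening: 0.0001
grasp_force: 0.0
```

```bash
python3 - <<'E'
from h import *
np.set_printoptions(precision=4,suppress=True)
C={n:shot(n,f"pics/{n}1.png") for n in("side","top","wrist")}
for q in Q[:5]:
    for n in C:
        r=bot.landmark_of(n,q)[:2]
        print(q,n,[(np.round(a["pixel"],1),round(a["p"],2)) for a in r])
o=bot.get_obs();print(o["time"],o["ee_pos"],o["tcp_rot"],o["q"],C["wrist"]["R"],C["wrist"]["t"])
E
```

```text
reset_mouth side [(array([264. , 199.3]), 0.71)]
reset_mouth top [(array([270.2, 178.8]), 0.4)]
reset_mouth wrist [(array([268.5, 196.6]), 0.63), (array([294.9,  72.1]), 0.41)]
reset_top side [(array([267.9, 199. ]), 0.54)]
reset_top top []
reset_top wrist [(array([268.9, 190.5]), 0.59), (array([292.3,  68.9]), 0.49)]
start_mouth side [(array([257.2, 168.8]), 0.84), (array([334.7, 291.1]), 0.67)]
start_mouth top [(array([213.2, 169.5]), 0.81)]
start_mouth wrist [(array([294.9,  74.7]), 0.68)]
start_top side []
start_top top [(array([211. , 170.6]), 0.43)]
start_top wrist [(array([291.3,  71.9]), 0.65)]
console side [(array([273.1, 224.1]), 0.75)]
console top [(array([244.3, 175.3]), 0.63)]
console wrist [(array([269.8, 125.3]), 0.89)]
4.8 [0.4827 0.0587 0.3093] [165.0137   0.03    90.11  ] [  8.1692 -16.357   -2.3077  89.2083  -2.1063  97.7809] [[ 0.9658  0.0037  0.2591]
 [-0.078  -0.9494  0.3041]
 [ 0.2471 -0.3139 -0.9167]] [-0.5456  0.0326  0.3447]
```

View pics/wrist1.png

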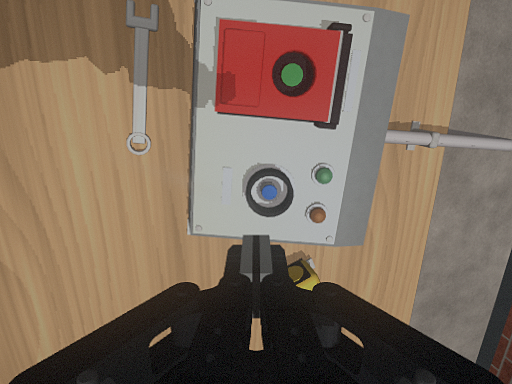

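Wrist view: blue cap in its shroud at (269,190), green start in the paddle hole at (292,75), lamps at (323,175) and (317,214). The console is rotated by only a few degrees. Next I'll segment the caps by colour and triangulate.

```bash
python3 - <<'E'
from h import *
np.set_printoptions(precision=4,suppress=True)
C={n:shot(n) for n in("side","top","wrist")}
seed={"blue":{"side":(266,199),"top":(272,180),"wrist":(269,190)},"green":{"side":(257,169),"top":(212,170),"wrist":(292,75)}}
for k,s in seed.items():
    rays={}
    for n,p in s.items():
        hsv=cv2.cvtColor(C[n]["color"],cv2.COLOR_RGB2HSV);w=14
        lo,hi=((100,110,60),(125,255,255)) if k=="blue" else ((40,90,50),(85,255,255))
        m=cv2.inRange(hsv,lo,hi);z=np.zeros_like(m);z[p[1]-w:p[1]+w,p[0]-w:p[0]+w]=1
        y,x=np.nonzero(m*z)
        if len(x)<8: print(k,n,"few",len(x));continue
        c=np.array([(x.min()+x.max())/2,(y.min()+y.max())/2]);print(k,n,c,np.ptp(x)+1,np.ptp(y)+1,len(x));rays[n]=ray(C[n],c)
    print(tri(list(rays.values())), tri([rays[n] for n in rays if n!="side"]))
    for z in ((.09,.095,.1,.105)): print(z,{n:(o+d*(z-o[2])/d[2])[:2] for n,(o,d) in rays.items()})
# paddle edges for yaw
hsv=cv2.cvtColor(C["wrist"]["color"],cv2.COLOR_RGB2HSV)
m=cv2.inRange(hsv,(0,150,80),(8,255,255))|cv2.inRange(hsv,(172,150,80),(180,255,255))
m[:15]=0;m[130:]=0;m[:,:200]=0;m[:,380:]=0
cn=max(cv2.findContours(m,cv2.RETR_EXTERNAL,cv2.CHAIN_APPROX_NONE)[0],key=cv2.contourArea)
B=cv2.approxPolyDP(cv2.convexHull(cn),5,True)[:,0];print(B)
c=C["wrist"];
for p in B:
    o,d=ray(c,p.astype(float));print(p,[ (o+d*(z-o[2])/d[2]) for z in (.095,.115)])
print(c["R"],-np.array(c["R"]).T@c["t"],bot.get_obs()["time"])
E
```

```text
blue side [268.5 203.5] 8 6 36
blue top few 0
blue wrist [269.5 190.5] 16 14 168
(array([0.5581, 0.0145, 0.0931]), [0.0007679613620525334, 0.0007679613620524981]) (array([0.442 , 0.1425, 0.455 ]), [1.616043254130865e-17])
0.09 {'side': array([0.5605, 0.0201]), 'wrist': array([0.5583, 0.0136])}
0.095 {'side': array([0.5581, 0.0116]), 'wrist': array([0.5567, 0.0153])}
0.1 {'side': array([0.5557, 0.0032]), 'wrist': array([0.5551, 0.0171])}
0.105 {'side': array([ 0.5533, -0.0053]), 'wrist': array([0.5535, 0.0189])}
green side few 0
green top [212. 169.] 11 11 87
green wrist [292.5  72.5] 22 24 406
(array([0.588 , 0.157 , 0.0804]), [0.00037007817148067675, 0.00037007817148064693]) (array([0.588 , 0.157 , 0.0804]), [0.00037007817148067675, 0.00037007817148064693])
0.09 {'top': array([0.5859, 0.156 ]), 'wrist': array([0.5841, 0.1562])}
0.095 {'top': array([0.5847, 0.1554]), 'wrist': array([0.5821, 0.156 ])}
0.1 {'top': array([0.5835, 0.1547]), 'wrist': array([0.5802, 0.1558])}
0.105 {'top': array([0.5823, 0.154 ]), 'wrist': array([0.5782, 0.1555])}
[[340  29]
 [327 118]
 [216 108]
 [220  17]]
[340  29] [array([0.6388, 0.2045, 0.095 ]), array([0.6277, 0.2008, 0.115 ])]
[327 118] [array([0.6298, 0.1037, 0.095 ]), array([0.6193, 0.1058, 0.115 ])]
[216 108] [array([0.4928, 0.1176, 0.095 ]), array([0.4901, 0.1189, 0.115 ])]
[220  17] [array([0.5001, 0.2093, 0.095 ]), array([0.497 , 0.2054, 0.115 ])]
[[ 0.9662  0.0018  0.2579]
 [-0.0795 -0.9491  0.3046]
 [ 0.2453 -0.3148 -0.9169]] [0.4445 0.1398 0.4472] 4.95
```

```bash
python3 - <<'E'
from h import *
np.set_printoptions(precision=4,suppress=True)
c=shot("wrist","pics/w2.png")
at=lambda p,z:(lambda o,d:o+d*(z-o[2])/d[2])(*ray(c,p))
F=[at(p,.055) for p in((191.,233.),(198.,5.))];print(F)
v=F[1]-F[0];print("yaw",-np.degrees(np.arctan2(v[0],v[1])))
ex=np.array([v[1],-v[0]])/np.hypot(*v[:2])
for n,p,h in(("reset",(269.5,190.5),.013),("start",(292.,73.5),.010)):
    for z in(.09,.094,.098,.102):
        X=at(p,z);s=(X-F[0])[:2]@ex
        # point at height h along normal above face
        zf=.055+s*np.tan(np.radians(15))+h/np.cos(np.radians(15))
        print(n,z,X,"front dist",s,"model z",zf)
E
```

```text
[array([ 0.4574, -0.0509,  0.055 ]), array([0.4819, 0.2284, 0.055 ])]
yaw -5.016776134627393
reset 0.09 [0.5583 0.0136 0.09  ] front dist 0.09488885185942092 model z 0.09388398157177935
reset 0.094 [0.5571 0.015  0.094 ] front dist 0.09349550452078768 model z 0.09351063527761652
reset 0.098 [0.5558 0.0164 0.098 ] front dist 0.09210215718215445 model z 0.09313728898345369
reset 0.102 [0.5545 0.0178 0.102 ] front dist 0.09070880984352121 model z 0.09276394268929086
start 0.09 [0.5835 0.1551 0.09  ] front dist 0.10757659756773735 model z 0.09417782424686394
start 0.094 [0.5819 0.155  0.094 ] front dist 0.10604116600667622 model z 0.09376640660004434
start 0.098 [0.5804 0.1548 0.098 ] front dist 0.10450573444561487 model z 0.0933549889532247
start 0.102 [0.5788 0.1546 0.102 ] front dist 0.10297030288455374 model z 0.09294357130640511
```

```bash
python3 -c "
import cv2;i=cv2.imread('pics/w2.png')[0:250,180:400];cv2.imwrite('pics/w2c.png',cv2.resize(i,None,fx=2.4,fy=2.4,interpolation=2))"
```

```text
(no output)
```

View pics/w2c.png

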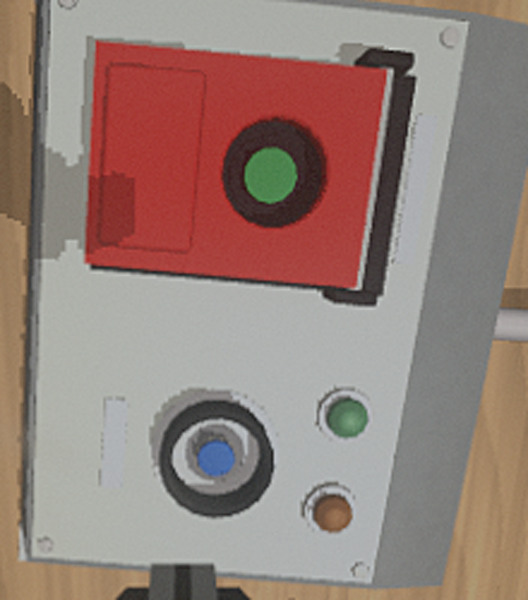

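Reset_top is about (0.557, 0.015, 0.0935) and start_top about (0.582, 0.155, 0.094). Console yaw is −5° and the heights match the face model. Next, the hover 40 mm above the reset.

Emit:
send_rows(
  moves=[0.32,-0.214,-0.886,0,0,-0.0725,1,0.32,-0.214,-0.886,0,0,-0.0725,1,0.32,-0.214,-0.886,0,0,-0.0725,1,0.32,-0.214,-0.886,0,0,-0.0725,1,0.32,-0.214,-0.886,0,0,-0.0725,1,0.32,-0.214,-0.886,0,0,-0.0725,1,0.32,-0.214,-0.886,0,0,-0.0725,1,0.32,-0.214,-0.886,0,0,-0.0725,1],
)

```text
time: 6.0
ee_pos: [0.5469, 0.0158, 0.1313]
tcp_rot: [165.0, 0.0, 85.1]
wrist_force: [-0.1, -0.1, 0.0]
opening: 0.0001
grasp_force: 0.0
```

```bash
python3 - <<'E'
from h import *
np.set_printoptions(precision=4,suppress=True)
c=shot("wrist","pics/w3.png");s=shot("side")
n=np.array([-.258,.0226,.966]);o=bot.get_obs();p=o["ee_pos"]
print(o["time"],p,o["tcp_rot"],o["wrist_force"])
print(proj(c,[[.557,.015,.0935],p,p-.03*n,p-.04*n]), proj(s,[p,[.557,.015,.0935]]))
i=cv2.imread("pics/w3.png");a=cv2.resize(i,None,fx=1.5,fy=1.5)[:,:]
j=cv2.resize(s["color"][130:260,190:340,::-1],None,fx=3,fy=3)
cv2.imwrite("pics/w3v.png",cv2.resize(np.hstack([a[:390,180:580],j[:390,:400]]),None,fx=1,fy=1))
E
```

```text
6.1 [0.5457 0.0156 0.1293] [165.2511   0.0637  85.0926] [-1.1655 -0.0597  0.4462]
[[257.6331 219.0047]
 [254.8145 248.5076]
 [255.0056 224.4999]
 [255.0574 217.9996]] [[262.2509 189.1389]
 [267.588  203.4322]]
```

View pics/w3v.png

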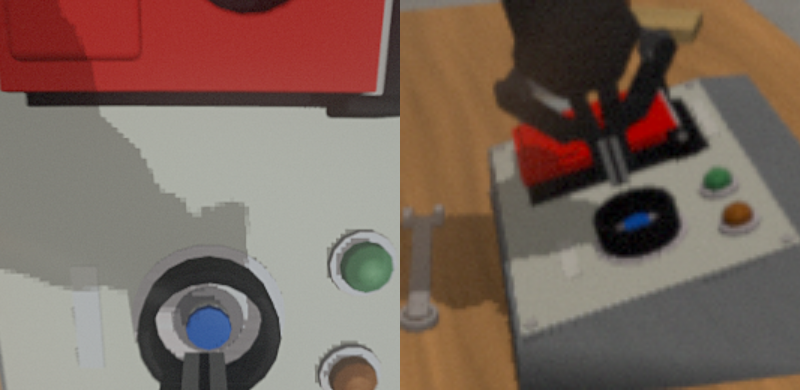

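Wrist crop: the blue cap is at full-image pixel (259,219), within 2 px of prediction, and the shut fingers point at it. Side crop: the fingers are above the shroud with nothing touched. I'll descend along the axis, slowing near the button.

Emit:
send_rows(
  moves=[0.095,-0.007,-0.29,0,0,0,1,0.095,-0.007,-0.29,0,0,0,1,0.095,-0.007,-0.29,0,0,0,1,0.093,-0.007,-0.29,0,0,0,1,0.021,-0.002,-0.077,0,0,0,1,0.021,-0.002,-0.077,0,0,0,1,0.021,-0.002,-0.077,0,0,0,1,0.021,-0.002,-0.077,0,0,0,1],
)

```text
time: 7.1
ee_pos: [0.5583, 0.015, 0.0955]
tcp_rot: [165.0, 0.0, 85.1]
wrist_force: [-1.3, -0.1, 0.2]
opening: -0.0002
grasp_force: 0.0
```

Emit:
send_rows(
  moves=[0.0155,-0.0014,-0.058,0,0,0,1,0.0155,-0.0014,-0.058,0,0,0,1,0.0155,-0.0014,-0.058,0,0,0,1],
)

```text
time: 7.48
ee_pos: [0.5594, 0.0149, 0.0912]
tcp_rot: [165.0, 0.0, 85.1]
wrist_force: [-1.0, 0.6, 2.5]
opening: 0.0
grasp_force: 1.4
```

Emit:
send_rows(
  moves=[0.0155,-0.0014,-0.058,0,0,0,1,0.0155,-0.0014,-0.058,0,0,0,1],
)

```text
time: 7.72
ee_pos: [0.5602, 0.0148, 0.0881]
tcp_rot: [165.0, 0.0, 85.1]
wrist_force: [-1.3, -0.6, 3.1]
opening: 0.0002
grasp_force: 1.4
```

Emit:
send_rows(
  moves=[0.0103,-0.001,-0.0386,0,0,0,1,0.0103,-0.001,-0.0386,0,0,0,1],
)

```text
time: 7.98
ee_pos: [0.5606, 0.0148, 0.0869]
tcp_rot: [165.0, 0.0, 85.1]
wrist_force: [-10.0, 0.8, 13.7]
opening: 0.0004
grasp_force: 8.2
```

Emit:
send_rows(
  moves=[0.0103,-0.001,-0.0386,0,0,0,1,0.0103,-0.001,-0.0386,0,0,0,1],
)

```text
time: 8.22
ee_pos: [0.5608, 0.0148, 0.0867]
tcp_rot: [165.0, 0.0, 85.1]
wrist_force: [-24.2, 0.0, 29.9]
opening: 0.0001
grasp_force: 17.7
```

Force rose sharply at tip z 0.0867, so that's a stop. I'll back out and check the depth in a picture.

Emit:
send_rows(
  moves=[-0.1,0.009,0.386,0,0,0,1,-0.258,0.0226,0.966,0,0,0,1,-0.258,0.0226,0.966,0,0,0,1,-0.258,0.0226,0.966,0,0,0,1,-0.258,0.0226,0.966,0,0,0,1],
)

```text
time: 8.85
ee_pos: [0.5327, 0.0173, 0.1911]
tcp_rot: [165.0, 0.0, 85.1]
wrist_force: [-0.4, -1.0, -0.5]
opening: 0.0001
grasp_force: 0.0
```

```bash
python3 - <<'E'
from h import *
np.set_printoptions(precision=4,suppress=True)
c=shot("wrist","pics/w4.png");s=shot("side","pics/s4.png")
o=bot.get_obs();print(o["time"],o["ee_pos"],o["wrist_force"])
q=proj(c,[[.557,.015,.0935]])[0];print(q)
x,y=map(int,q);i=c["color"][max(0,y-60):y+60,x-70:x+70,::-1];a=cv2.resize(i,None,fx=3,fy=3,interpolation=2)
j=cv2.resize(s["color"][150:250,215:315,::-1],None,fx=3.4,fy=3.4,interpolation=2)
H=min(a.shape[0],j.shape[0]);cv2.imwrite("pics/w4v.png",np.hstack([a[:H],j[:H]]))
E
```

```text
8.95 [0.5338 0.0173 0.1934] [ 0.3567 -0.5808  0.106 ]
[255.223 189.232]
```

View pics/w4v.png

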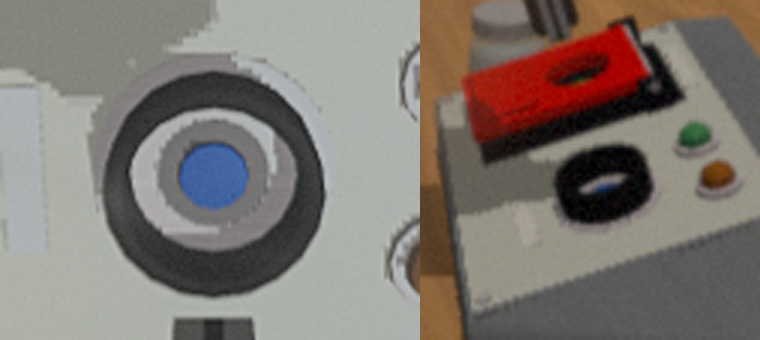

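The picture shows the blue cap in its well, with its depth uncertain. I'll go back to the exact earlier hover and compare with the tripped picture.

Emit:
send_rows(
  moves=[0.187,-0.019,-0.797,0,0,0,1,0.187,-0.019,-0.797,0,0,0,1,0.187,-0.019,-0.797,0,0,0,1,0,0,0,0,0,0,1],
)

```text
time: 9.45
ee_pos: [0.5459, 0.0157, 0.128]
tcp_rot: [165.2, 0.1, 85.1]
wrist_force: [0.0, -0.0, 0.5]
opening: 0.0001
grasp_force: 0.0
```

```bash
python3 - <<'E'
from h import *
np.set_printoptions(precision=4,suppress=True)
c=shot("wrist","pics/w5.png");print(bot.get_obs()["ee_pos"],bot.get_obs()["time"])
a=cv2.imread("pics/w3.png");b=cv2.imread("pics/w5.png")
for i in(a,b):
    m=cv2.inRange(cv2.cvtColor(i,cv2.COLOR_BGR2HSV),(105,120,60),(122,255,255));m[:180]=0;m[260:]=0;m[:,:220]=0;m[:,300:]=0
    y,x=np.nonzero(m);print("blue",x.min(),x.max(),y.min(),y.max(),x.mean(),len(x))
n=np.array([-.258,.0226,.966])
for X in([.557,.015,.0935],np.array([.557,.015,.0935])-.007*n): print(proj(c,[X]))
v=np.hstack([cv2.resize(i[150:270,195:320],None,fx=3.1,fy=3.1,interpolation=2) for i in(a,b)]);cv2.imwrite("pics/w5v.png",v)
E
```

```text
[0.5464 0.0157 0.1295] 9.5
blue 244 273 204 232 258.7741433021807 642
blue 247 276 203 230 261.69745222929936 628
[[260.7411 220.6919]]
[[260.6319 216.289 ]]
```

View pics/w5v.png

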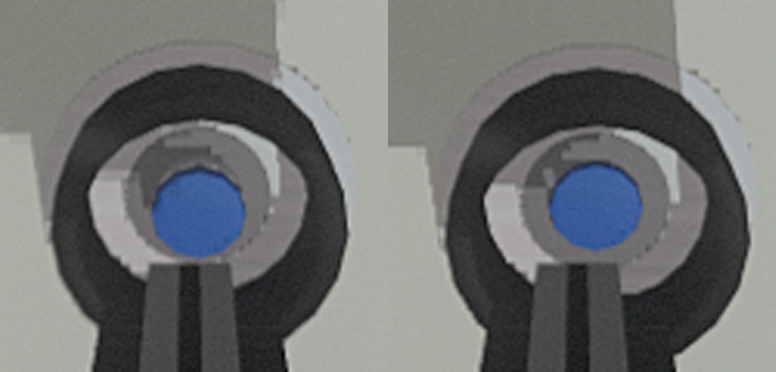

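Compared with the tripped picture, the cap has sunk about 6 mm relative to the rim and is now concentric with the floor ring. The stop at z 0.0867 matches the modelled home height of 0.0866, so the reset is home. Now over to the start button.

Emit:
send_rows(
  moves=[0.1275,0.7,0.3,0,0,0,1,0.1275,0.7,0.3,0,0,0,1,0.1275,0.7,0,0,0,0,1,0.1275,0.7,0,0,0,0,1,0.1275,0.7,0,0,0,0,1,0.1275,0.7,0,0,0,0,1,0.1275,0.7,-0.25,0,0,0,1,0.1275,0.7,-0.3,0,0,0,1],
)

```text
time: 10.5
ee_pos: [0.5726, 0.157, 0.1314]
tcp_rot: [165.0, 0.0, 85.1]
wrist_force: [0.2, 0.5, 0.5]
opening: 0.0001
grasp_force: 0.0
```

```bash
python3 - <<'E'
from h import *
np.set_printoptions(precision=4,suppress=True)
c=shot("wrist","pics/w6.png")
n=np.array([-.258,.0226,.966]);o=bot.get_obs();p=o["ee_pos"]
print(o["time"],p,o["tcp_rot"],o["wrist_force"])
print(proj(c,[[.582,.155,.094],p,p-.03*n,p-.04*n]))
m=cv2.inRange(cv2.cvtColor(c["color"],cv2.COLOR_RGB2HSV),(40,90,50),(85,255,255));m[:170]=0;m[270:]=0;m[:,:200]=0;m[:,310:]=0
y,x=np.nonzero(m);print("green",x.min(),x.max(),y.min(),y.max())
cv2.imwrite("pics/w6v.png",cv2.resize(c["color"][130:290,150:370,::-1],None,fx=3,fy=3,interpolation=2))
E
```

```text
10.55 [0.5723 0.1584 0.1299] [165.1101   0.0258  85.1819] [-0.8461  1.8501 -1.6155]
[[256.9755 221.1822]
 [256.5601 246.0755]
 [256.5012 222.3147]
 [256.4853 215.8884]]
green 238 277 196 235
```

View pics/w6v.png

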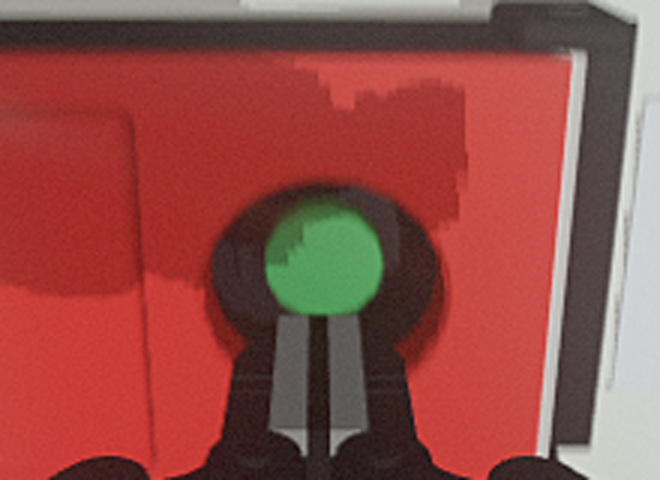

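Wrist crop: green cap centre at about (257.5,215.5), the tool axis projects to (256.5,216), and the fingers are centred in the hole. Descending.

Emit:
send_rows(
  moves=[0.08,-0.007,-0.29,0,0,0,1,0.08,-0.007,-0.29,0,0,0,1,0.08,-0.007,-0.29,0,0,0,1,0.08,-0.007,-0.29,0,0,0,1,0.021,-0.002,-0.077,0,0,0,1,0.021,-0.002,-0.077,0,0,0,1,0.021,-0.002,-0.077,0,0,0,1],
)

```text
time: 11.42
ee_pos: [0.5822, 0.155, 0.0974]
tcp_rot: [165.0, 0.0, 85.1]
wrist_force: [-0.4, -1.0, -0.3]
opening: 0.0003
grasp_force: 0.0
```

Emit:
send_rows(
  moves=[0.0155,-0.0014,-0.058,0,0,0,1,0.0155,-0.0014,-0.058,0,0,0,1],
)

```text
time: 11.68
ee_pos: [0.5828, 0.1549, 0.0943]
tcp_rot: [165.0, 0.0, 85.1]
wrist_force: [0.1, -0.0, -0.1]
opening: -0.0
grasp_force: 0.0
```

Emit:
send_rows(
  moves=[0.0155,-0.0014,-0.058,0,0,0,1,0.0155,-0.0014,-0.058,0,0,0,1,0,0,0,0,0,0,1],
)

```text
time: 12.05
ee_pos: [0.5836, 0.1548, 0.0915]
tcp_rot: [165.0, 0.0, 85.1]
wrist_force: [-1.2, -0.2, 1.2]
opening: 0.0002
grasp_force: 0.9
```

Emit:
send_rows(
  moves=[0.0155,-0.0014,-0.058,0,0,0,1,0,0,0,0,0,0,1],
)

```text
time: 12.3
ee_pos: [0.584, 0.1548, 0.09]
tcp_rot: [165.0, 0.0, 85.1]
wrist_force: [-1.6, 0.6, 2.6]
opening: 0.0005
grasp_force: 1.2
```

Emit:
send_rows(
  moves=[0.0103,-0.001,-0.0386,0,0,0,1,0.0103,-0.001,-0.0386,0,0,0,1],
)

```text
time: 12.55
ee_pos: [0.5845, 0.1548, 0.0881]
tcp_rot: [165.0, 0.0, 85.1]
wrist_force: [-2.2, -0.2, 3.7]
opening: -0.0001
grasp_force: 1.6
```

Emit:
send_rows(
  moves=[0.0103,-0.001,-0.0386,0,0,0,1,0,0,0,0,0,0,1],
)

```text
time: 12.8
ee_pos: [0.5846, 0.1548, 0.0879]
tcp_rot: [165.0, 0.0, 85.1]
wrist_force: [-5.2, -0.8, 7.9]
opening: 0.0001
grasp_force: 5.0
```

Force climbed through the spring and then stiffened at z 0.088, so the button is fully down. I'll hold briefly and then retreat along the axis.

Emit:
send_rows(
  moves=[0,0,0,0,0,0,1,0,0,0,0,0,0,1,-0.1,0.009,0.386,0,0,0,1,-0.258,0.0226,0.966,0,0,0,1,-0.258,0.0226,0.966,0,0,0,1,-0.258,0.0226,0.966,0,0,0,1,-0.4,0,0.966,0,0,0,1,-0.6,0,0.966,0,0,0,1],
)

```text
time: 13.8
ee_pos: [0.5375, 0.1565, 0.2182]
tcp_rot: [165.0, 0.0, 85.1]
wrist_force: [-0.4, 0.6, 0.2]
opening: 0.0002
grasp_force: 0.0
```

Emit:
send_rows(
  moves=[-0.8,-0.6,0.8,0,0,0,1,-0.8,-0.6,0.8,0,0,0,1,-0.8,-0.6,0.5,0,0,0,1,-0.8,-0.6,0,0,0,0,1,0,0,0,0,0,0,1,0,0,0,0,0,0,1],
)

```text
time: 14.55
ee_pos: [0.4581, 0.0967, 0.27]
tcp_rot: [165.0, 0.0, 85.1]
wrist_force: [0.2, 0.1, 0.1]
opening: 0.0
grasp_force: 0.0
```

```bash
python3 - <<'E'
from h import *
a=shot("wrist")["color"];b=shot("side")["color"];o=bot.get_obs();print(o["time"],o["ee_pos"],o["wrist_force"])
cv2.imwrite("pics/end.png",np.hstack([cv2.resize(a,(400,300)),cv2.resize(b[130:265,175:355],(400,300))])[:,:,::-1])
E
```

```text
14.65 [0.4581881  0.0969175  0.26962922] [0.49126927 0.53059233 0.77575952]
```

View pics/end.png

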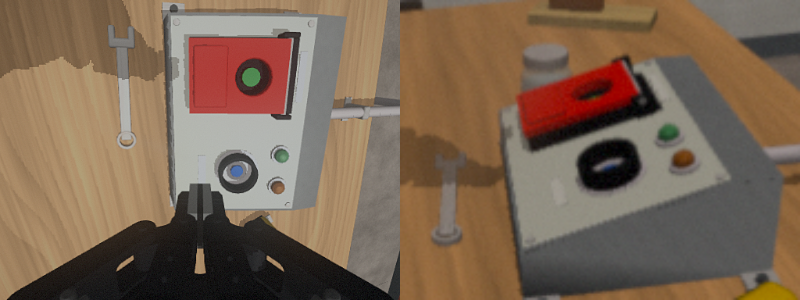

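The end picture shows the paddle at rest at (240,75), the blue cap sunk at (237,171), the loose things undisturbed and the hand clear.

```bash
python3 -c "
from workcell import bot;print(bot.job_done())"
```

```text
the job is handed in; nothing more can be done
None
```

The job is handed in, though I was given no verdict: I pressed the blue reset home (depth judged from the picture and the hard stop) and then the green start down to its stop. The paddle showed at rest afterwards, though I took no picture during the press, and the hand is clear at about 14.7 s.

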